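# Start a battery test on the bench tester

## Robot

A 7-joint arm with a two-finger parallel gripper is mounted at the origin on a cart in front of the work surface, level with it; the furniture and walls round the work are solid. World frame = base frame: x ahead of the robot, y to its left, z up, the work surface at z = 0. Lengths are in mm, angles in rad, forces in N, time in s.
With the tool pointing down it reaches from about 400 to 875 mm from the base axis. Payload 6.5 kg.
Tool frame: the origin (TCP) lies at the very end of the fingers, on their centre line; the grasp point (between the pads) lies 19 mm behind it (arm.grip_point_offset is the distance from the TCP to the grasp point, in mm); z points along the fingers, y is the line along which they close (so a half turn about z gives the same grasp; the last joint's range is limited). The gripper opens to 85 mm and grips with 20 to 120 N. Pads are 22 mm wide; open, the fingers measure 114 mm over their backs; the gripper's body (76 mm by 85 mm) begins 54 mm behind the grasp point. The pads swing forward as they close: fully open they stand 13 mm farther back than shut.
Start: joints at [-1.236, 0.536, -0.004, 1.538, 0.003, 1.067, -0.071], TCP at [253.595, 598.481, 231.29] pointing down, gripper open.
Joint ranges: [-2.7, 2.7], [-0.37, 2.16], [-1.27, 1.26], [0.24, 2.4], [-1.31, 4.45], [0.19, 1.91], [-2.76, 2.76]. Speed limits (rad/s): [2.39, 2.39, 3.14, 3.14, 3.14, 3.14, 3.14].

## Interface

Orientations are given as [roll, pitch, yaw] about the fixed x, y, z axes, in that order (R = Rz(yaw) Ry(pitch) Rx(roll)).
In Python, from workcell import get_state, capture, arm gives the robot as it stands. The module is installed in compiled form; this text tells all that it offers.
- The arm moves only by the tool carry_out, never from a script. Its argument "deltas" is one flat list of numbers, 5 for each row, row after row: the finger opening in mm, from 0 to 85.4, then the shift along the tool's x, y, z normalised to -1 to 1, where 1 is 150 mm, then the turn about the tool's z normalised to -1 to 1, where 1 is 45 degrees. A call has 1 to 12 rows; each row is the pose to reach, as a shift and turn from the pose commanded when the call began, along the tool's axes at that moment; what a row does not reach only later rows make up. A row lasts 1/8 s, in which the tool goes at most 62.5 mm and 10.7 degrees, less where a joint would pass 70% of its speed; a pose out of reach is approached as far as the arm can. A call with a number of a shift or a turn outside -1 to 1 is refused whole. A call with a gripper value outside its range is refused whole. The fingers move at their own pace and stop on an object; "grip_force" is the grip in N (left out, the last holds). Time passes only in rows, so rows that repeat a pose let the fingers close. It gives the time, the measured TCP pose, the force, the opening and the grip force at its end, in the units of the state.
- get_state(): the state, without advancing time (a new reading comes with each control period).
- capture(name): name is "side" or "top" or "wrist"; returns a dict with "pixels" (384x512x3 uint8, blue, green, red), "mtx" (3x3 intrinsics, pixels), "eye" and "attitude" of the camera in the world; the wrist camera has in their place "mount" (4x4, takes a point from camera to tool coordinates, whose origin is the TCP and whose axes are the flange's). Camera axes: x right, y up, looking along -z (the intrinsics and any distortion apply to the point x, -y, -z); pixel columns grow to the right and rows downward; lengths in mm; the calibration is good to about 2 mm. A picture is of the moment at which its call begins: read the wrist's pose just before it. There is no depth.
- arm.job_done(): hands the job in; it is judged then, once.
The state is a dict: "t": time; "q": joint angles; "qvel": joint speeds; "joint_torque": joint torques, N m; "position": TCP position; "tcp_rot": TCP orientation; "ft_force": force on the tool from outside, world axes, zero at the start; "torque": the same for the moment, N m; "finger_gap": opening from 0.0 (shut) to 1.0 (fully open); "grasp_force": force on a finger pad.
Only numpy, scipy, OpenCV 4.12 (cv2) and the standard library are available. Lean on these libraries where they do the work, as an engineer would, in place of code of your own. Each camera call takes 0.05 s, during which the arm holds its last target. There are 200 camera calls.

## Task

Start the battery test on the bench tester by pushing its controls with the tips of the closed fingers: first switch the rocker on by pushing down its raised half, then press the square key fully down so that it stays down, and then press the large round key fully down and let it come back up. Do not press the small round key, and leave the battery in its cradle and everything else on the table where it lies; nothing is to be picked up.

Things in the scene. Friction and masses are not known exactly. Their poses are not given: they have to be found in the camera images.
- tester: bench battery tester: fixed grey case 122 (x) x 244 (y) x 45 mm high, flat level top. Origin: centre of the underside; x to its back, y to its left. Four controls stand in a row on top at x = -30, y = +-27.5 and +-82.5 mm; which is where varies. Behind them at x = 32 mm: battery cradle (y = 55, walls 5 mm above the top) and low display (y = -57, 4 mm). Position and yaw vary; the controls move with it
- rocker_press (a point): the point to push: on top of the raised half of the rocker switch, 17 mm from its pivot. The rocker is a black V-shaped cap 48 mm long along the tester's x, 22 mm wide, pivot in mid-length 10 mm above the tester's top. Off: the far half (+x, 24 mm long) slopes up 0.4 rad, its end 22 mm above the top. On: that half is level, upper face 13 mm above the top, this point 6 to 7 mm lower than when off
- rocker (a joint): rocker angle: 0 off, 0.4 rad fully on (far half level). Stiff hinge: stays where it is left, moves at about 2.5 N on the end of the raised half
- square_key_top (a point): centre of the top face of the square key, a grey cap 24 x 24 mm, 16 mm above the tester's top when up, 10 mm when down
- square_key (a joint): how far the square key is pressed: 0 up, 0.006 m fully down. Moves at about 2.5 N and stays where it is left
- large_key_top (a point): centre of the top face of the large round key, a grey cap 30 mm in diameter, 16 mm above the tester's top when up
- large_key (a joint): how far the large round key is pressed: 0 up, 0.006 m fully down. A spring returns it; starts to move at about 2 N, fully down at 4.5 N
- small_key_top (a point): centre of the top face of the small round key, a grey cap 16 mm in diameter, 16 mm above the tester's top; not to be pressed
- small_key (a joint): how far the small round key is pressed: 0 up, 0.006 m fully down, with the same spring as the large one
- bay_battery: flat phone battery, 56 x 38 x 6 mm, lying loose in the tester's cradle with its length along the tester's y; origin at the centre of its underside, which is level with the tester's top
- driver: small red screwdriver, 12 x 100 x 12 mm, lying loose along x on the table right of the tester; origin under its centre
- battery_a: dark phone battery, 54 x 38 x 6 mm, loose on the table right of the tester; origin under its centre
- phone_keypad: keypad phone, 107 x 47 x 16 mm, loose on the table right of the tester; origin under its centre
- tester_bay (a point): centre of the floor of the battery cradle on the tester's top; 60 x 42 mm inside
- rocker_unit: rocker switch with its black 56 x 30 mm frame; origin at the centre of the underside of the frame, on the tester's top; same yaw as the tester
- square_key_unit: square key with its black 34 x 34 mm collar; origin at the centre of the underside of the frame, on the tester's top; same yaw as the tester
- large_key_unit: large round key with its black collar, 38 mm in diameter; origin at the centre of the underside of the frame, on the tester's top; same yaw as the tester
- riser_1: thin upright pipe, 52 mm in diameter, left of the table and much taller than the arm's reach; origin near its axis. Fixed; keep the arm clear of it: pass between it and the robot
Not all that is in view belongs to the job. There is more than one size of the bay_battery; the one meant has the size given above.

How it is judged (in metres and radians):
On the way, in this order (a step that is already met when the one before it is completed fails the run):
1. the rocker is on, pushed by the fingers (value of joint rocker above 0.3 rad and contact force between the fingers and rocker_unit above 0.5 N), for 0.05 s.
2. the square key is fully down, pushed by the fingers (value of joint square_key above 0.0045 m and contact force between the fingers and square_key_unit above 0.5 N), for 0.05 s.
3. the large round key is fully down, pushed by the fingers (value of joint large_key above 0.0045 m and contact force between the fingers and large_key_unit above 0.5 N), for 0.05 s.
4. the large round key is up again (value of joint large_key below 0.0012 m), for 0.1 s.
At the end, for the whole second after the job is handed in: rocker beyond 0.3 of 0.4 rad, square key at least 4.5 of 6 mm down, both round keys up (within 1.2 mm), the battery at rest within 6 mm of the centre of its cradle (value of joint rocker above 0.3 rad and value of joint square_key above 0.0045 m and value of joint each of large_key, small_key below 0.0012 m and horizontal distance between bay_battery and tester_bay below 0.006 m and linear speed of bay_battery below 0.02 m/s); the robot touches nothing.
It fails at once if the square key is pressed while the rocker is off (value of joint square_key above 0.0025 m and value of joint rocker below 0.3 rad).
It fails at once if the large round key is pressed before the square key is down (value of joint large_key above 0.0025 m and value of joint square_key below 0.0045 m).
It fails at once if the small round key is pressed (value of joint small_key above 0.0025 m).
It fails at once if the battery in the cradle is lifted or pushed out (moved 10 mm) (distance of bay_battery from where it was at the start of the episode above 0.01 m).
It fails at once if a loose thing on the table is lifted or moved 15 mm (distance of any of driver, battery_a, phone_keypad from where it was at the start of the episode above 0.015 m).
It also fails if it takes over 45 s, if anything falls off the work surface, if the arm or the gripper's body presses on something with over 40 N, if the wrist force passes 120 N, or if a joint passes its speed limit or range.

## Working session

There is one attempt and no reset: what is moved stays moved. The work goes in short steps, Python scripts to look and compute and a tool call to move; the robot and the scene stay as the last step left them, time stands still between calls to the robot, and variables do not carry over. Pictures are saved under pics/ and viewed, at most 10 in all, crops included, and the job is handed in when it is done.

Besides the shell and the picture viewer there is one more tool, called after "Request:" as name(argument=value, ...) on one line, values as JSON. carry_out: Moves the arm, as the interface text tells. Scaled input: -1 to 1 covers 150 mm each way for a shift and 45 degrees each way for a turn. Its arguments: {"type":"object","properties":{"deltas":{"type":"array"},"grip_force":{"type":"number"}},"required":["deltas"]}

```bash
mkdir -p pics
cat > h.py <<'E'
import numpy as np, cv2, json
from workcell import get_state, capture, arm
from scipy.spatial.transform import Rotation as R
def att(a):
    a=np.array(a,float)
    return a if a.shape==(3,3) else R.from_euler('xyz',a).as_matrix()
def ray(c,u,v):
    K=np.array(c['mtx']);p=np.linalg.inv(K)@[u,v,1]
    return att(c['attitude'])@np.array([p[0],-p[1],-p[2]])
def at_z(c,u,v,z):
    d=ray(c,u,v);e=np.array(c['eye'],float);return e+d*(z-e[2])/d[2]
def proj(c,P):
    q=att(c['attitude']).T@(np.array(P,float)-np.array(c['eye']));q=np.array(c['mtx'])@[q[0],-q[1],-q[2]];return q[:2]/q[2]
E
python3 - <<'E'
from h import *
s=get_state();print(s)
for n in('top','side'):
    c=capture(n);cv2.imwrite(f'pics/{n}0.png',c['pixels']);print(n,{k:np.array(v).tolist() for k,v in c.items() if k!='pixels'})
E
```

```text
{'t': 0.0, 'q': array([-1.23618587,  0.53717024, -0.00446451,  1.53889098,  0.00262102,
        1.06729162, -0.07116349]), 'qvel': array([-4.19837224e-05,  1.77047036e-03,  1.56179569e-03,  8.50366212e-04,
       -1.00102145e-03, -6.33687681e-04,  1.20581834e-03]), 'joint_torque': array([-6.64681538e-04, -5.83414006e+01,  1.04831032e+00, -2.59110385e+01,
        1.23126718e-02,  9.54826770e-03,  3.08455128e-05]), 'position': array([253.36540015, 597.89033478, 230.40324499]), 'tcp_rot': array([-3.13984336e+00,  1.33720683e-04,  2.74092322e+00]), 'ft_force': array([ 0.35945218,  0.43711804, -1.22708989]), 'torque': array([0.02023386, 0.02865491, 0.01377135]), 'grasp_force': 0.0, 'finger_gap': 0.997564467794263}
top {'mtx': [[360.29904799445876, 0.0, 256.7147672609859], [0.0, 360.29904799445876, 195.4842809876774], [0.0, 0.0, 1.0]], 'eye': [333.7808133018849, -68.57913450091398, 953.0586461656345], 'attitude': [0.16386236510277863, 0.01901308596285456, -1.5443721684314122]}
side {'mtx': [[471.6103356876055, 0.0, 259.32131081279294], [0.0, 471.6103356876055, 189.38278819867847], [0.0, 0.0, 1.0]], 'eye': [-55.39112157922363, -846.3737521961489, 806.0459435224174], 'attitude': [0.91747013970137, -0.017057477403222387, -0.5777798389436313]}
```

View pics/top0.png

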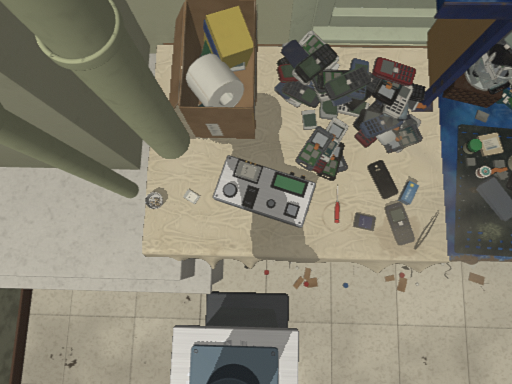

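View pics/side0.png

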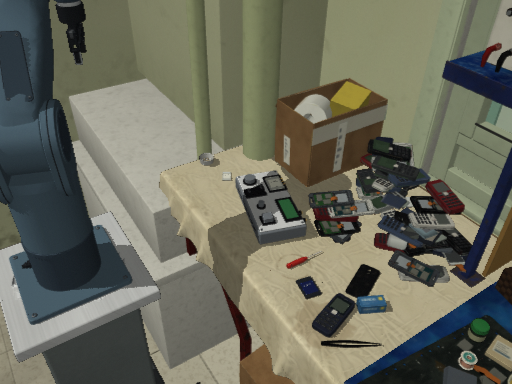

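The tester is at about (265,190) in the top view. From the left, the row reads: large round (230,190), rocker (250,197), small round (271,203), square (291,210). The thin pipe's foot is near (132,190). I'll enlarge the tester in both views.

Run:
```python
from h import *
a=cv2.imread('pics/top0.png')[150:235,205:325];b=cv2.imread('pics/side0.png')[160:250,225:315]
cv2.imwrite('pics/cropt.png',cv2.resize(a,None,fx=6.5,fy=6.5,interpolation=cv2.INTER_CUBIC))
cv2.imwrite('pics/crops.png',cv2.resize(b,None,fx=6.5,fy=6.5,interpolation=cv2.INTER_CUBIC))
c=capture('top')
for z in(0,-400): print(at_z(c,133,190,z))
```

```text
[498.10192562 288.88078978   0.        ]
[ 567.06771823  438.90720242 -400.        ]
```

View pics/cropt.png

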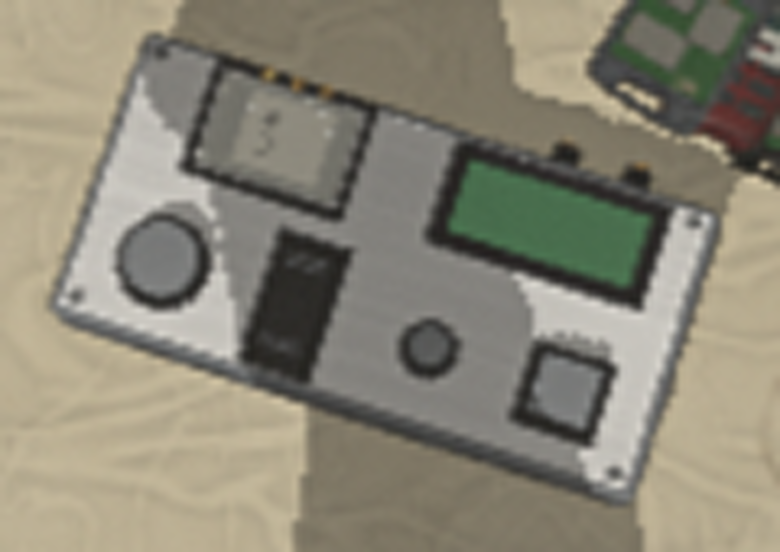

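View pics/crops.png

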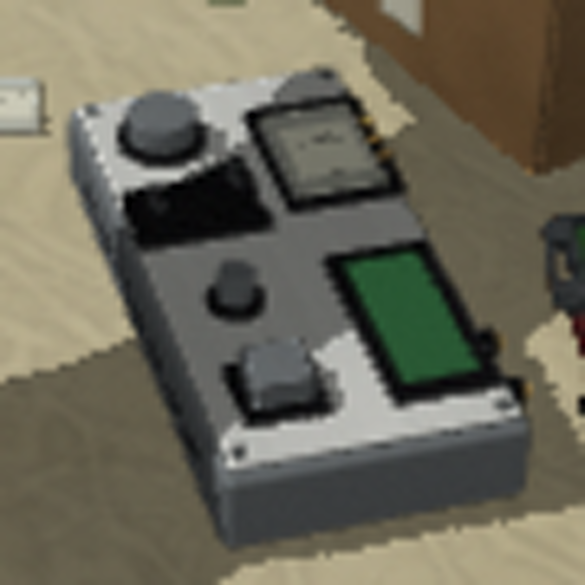

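The crops confirm it. In the top crop the large round key is at (163,258), the black V rocker at (297,305), the small round key at (428,347) and the square key at (568,390). The side crop shows the same order, with the rocker's far end raised. Next I fit the tester pose.

```bash
cat >> h.py <<'E'
def T2W(p,l):
    x,y,a=p[:3];l=np.array(l,float);return np.array([x+l[0]*np.cos(a)-l[1]*np.sin(a),y+l[0]*np.sin(a)+l[1]*np.cos(a),l[2]])
E
python3 - <<'E'
from h import *
from scipy.optimize import least_squares
t=capture('top');s=capture('side')
L,S,Q=[-30,82.5,61],[-30,-27.5,61],[-30,-82.5,61]
obs=[(t,163,258,L),(t,428,346,S),(t,572,388,Q),(t,280,138,[32,55,48]),(t,551,224,[32,-57,49]),
(s,163,116,L),(s,238,272,S),(s,279,362,Q),(s,324,152,[32,55,48]),(s,421,318,[32,-57,49])]
def px(o):
    off=(205,150) if o[0] is t else (225,160)
    return np.array([(o[1]+.5)/6.5-.5+off[0],(o[2]+.5)/6.5-.5+off[1]])
def f(p,ob): return np.concatenate([proj(o[0],T2W(p,o[3]))-px(o) for o in ob])
for nm,ob in(('t',obs[:5]),('s',obs[5:]),('both',obs)):
    r=least_squares(f,[500,0,-.25],args=(ob,));print(nm,r.x.round(3),f(r.x,ob).round(1).tolist())
p=r.x
for n,l in dict(L=L,S=S,Q=Q,rockpress=[-14,27.5,65],rockpiv=[-30,27.5,55]).items(): print(n,T2W(p,l).round(1))
c=capture('side')
E
```

```text
t [ 5.00149e+02 -6.61980e+01 -2.90000e-01] [-0.2, 0.0, 0.6, -0.2, -0.5, 0.1, 0.1, 0.1, 0.0, -0.1]
s [ 5.00272e+02 -6.55800e+01 -2.88000e-01] [0.0, -0.5, 0.3, 0.3, 0.5, 0.2, 0.1, 0.1, -1.0, -0.1]
both [ 5.00139e+02 -6.59960e+01 -2.89000e-01] [-0.3, 0.1, 0.5, -0.2, -0.6, 0.1, 0.0, 0.1, -0.1, -0.1, 0.1, -0.4, 0.3, 0.4, 0.5, 0.3, 0.2, 0.2, -0.9, 0.0]
L [494.9  21.6  61. ]
S [463.5 -83.8  61. ]
Q [ 447.9 -136.5   61. ]
rockpress [494.6 -35.6  65. ]
rockpiv [479.2 -31.1  55. ]
```

Run:
```python
from h import *
t=capture('top');s=capture('side')
for u,v in((133,190),(60,162),(66,150)):
  d=ray(t,u,v);
  for uu,vv in ((199,100),(202,150)):
    e=ray(s,uu,vv)
    A=np.array([d[:2],-e[:2]]).T
    k=np.linalg.solve(A,np.array(s['eye'])[:2]-np.array(t['eye'])[:2]);print(u,v,np.array(t['eye'])[:2]+k[0]*d[:2])
```

```text
133 190 [740.66112494 816.53783761]
133 190 [784.04115849 910.9056476 ]
60 162 [454.41143969 218.57718708]
60 162 [462.34380282 237.45985631]
66 150 [ -285.3857412  -1326.82050707]
66 150 [ -268.6175555  -1292.74498275]
```

Request:
carry_out(deltas=[0,-0.17,-0.24,0,-0.07,0,-0.34,-0.48,0,-0.142,0,-0.5,-0.72,0,-0.142,0,-0.5,-0.72,0,-0.142], grip_force=20)

```text
t: 0.9
position: [282.1, 466.5, 231.5]
tcp_rot: [-3.14, 0.001, 2.848]
ft_force: [0.2, 0.8, -0.6]
finger_gap: 0.145
grasp_force: 0.0
```

Run:
```python
from h import *
t=capture('top');s=capture('side')
for z in(0,100,-50,-100,-200):
  P=at_z(t,130,190,z)
  for Z in (z,0,300): 
    Q=P.copy();Q[2]=Z;print(z,P[:2].round(),Z,proj(s,Q).round(),proj(t,Q).round())
```

```text
0 [498. 297.] 0 [204. 149.] [130. 190.]
0 [498. 297.] 0 [204. 149.] [130. 190.]
0 [498. 297.] 300 [198.  57.] [ 72. 162.]
100 [481. 259.] 100 [203. 128.] [130. 190.]
100 [481. 259.] 0 [205. 156.] [144. 197.]
100 [481. 259.] 300 [199.  63.] [ 91. 171.]
-50 [507. 316.] -50 [204. 158.] [130. 190.]
-50 [507. 316.] 0 [204. 145.] [123. 187.]
-50 [507. 316.] 300 [198.  54.] [ 62. 157.]
-100 [515. 335.] -100 [205. 167.] [130. 190.]
-100 [515. 335.] 0 [203. 142.] [117. 183.]
-100 [515. 335.] 300 [197.  51.] [ 53. 152.]
-200 [532. 374.] -200 [206. 184.] [130. 190.]
-200 [532. 374.] 0 [202. 135.] [103. 177.]
-200 [532. 374.] 300 [197.  46.] [ 34. 143.]
```

Request:
carry_out(deltas=[0,-0.14,-0.28,0,0,0,-0.28,-0.57,0,0,0,-0.42,-0.85,0,0])

```text
t: 1.38
position: [304.5, 329.9, 231.4]
tcp_rot: [3.141, 0.0, 2.855]
ft_force: [-0.0, -0.7, 0.0]
finger_gap: -0.0
grasp_force: 0.0
```

Request:
carry_out(deltas=[0,-0.18,-0.22,0,0,0,-0.37,-0.45,0,0,0,-0.55,-0.67,0,0])

```text
t: 1.75
position: [355.9, 210.1, 231.7]
tcp_rot: [3.14, 0.001, 2.854]
ft_force: [0.5, 0.1, 0.3]
finger_gap: -0.001
grasp_force: 0.0
```

Request:
carry_out(deltas=[0,-0.21,-0.21,0,0,0,-0.42,-0.42,0,0,0,-0.64,-0.64,0,0,0,-0.64,-0.64,0,0])

```text
t: 2.25
position: [421.7, 88.6, 231.6]
tcp_rot: [-3.141, 0.002, 2.848]
ft_force: [-0.7, 0.3, 0.5]
finger_gap: 0.0
grasp_force: 0.0
```

Request:
carry_out(deltas=[0,-0.22,-0.2,0.12,0,0,-0.44,-0.4,0.3,0,0,-0.71,-0.655,0.5,0,0,-0.71,-0.655,0.74,0,0,-0.71,-0.655,0.74,0])

```text
t: 2.88
position: [492.1, -32.5, 118.2]
tcp_rot: [-3.14, -0.005, 2.854]
ft_force: [0.8, 0.3, 0.4]
finger_gap: 0.001
grasp_force: 0.0
```

Run:
```python
from h import *
s=get_state();print(s['position'],s['tcp_rot'])
c=capture('wrist');p=c['pixels'].copy()
M=np.array(c['mount']);K=np.array(c['mtx']);Rt=R.from_euler('xyz',s['tcp_rot']).as_matrix()
pose=[500.1,-66,-.289]
for l in ([-30,82.5,61],[-14,27.5,64.5],[-30,27.5,58],[-30,-27.5,61],[-30,-82.5,61],[32,55,46]):
    q=Rt.T@(T2W(pose,l)-s['position']);q=np.linalg.inv(M)@np.append(q,1);q=K@[q[0],-q[1],-q[2]];uv=q[:2]/q[2];print(l,uv.round(1))
    if abs(uv).max()<2000: cv2.drawMarker(p,tuple(int(v) for v in uv.round()),(0,0,255),0,10,1)
cv2.imwrite('pics/w1.png',cv2.resize(p,(800,600)))
```

```text
[492.10496236 -32.53979728 118.15838589] [-3.14039146 -0.00533265  2.85403511]
[-30, 82.5, 61] [342. 195.]
[-14, 27.5, 64.5] [258.6 219.5]
[-30, 27.5, 58] [258.7 193.6]
[-30, -27.5, 61] [175.3 194.8]
[-30, -82.5, 61] [ 92.  194.7]
[32, 55, 46] [295.1 267.3]
```

View pics/w1.png

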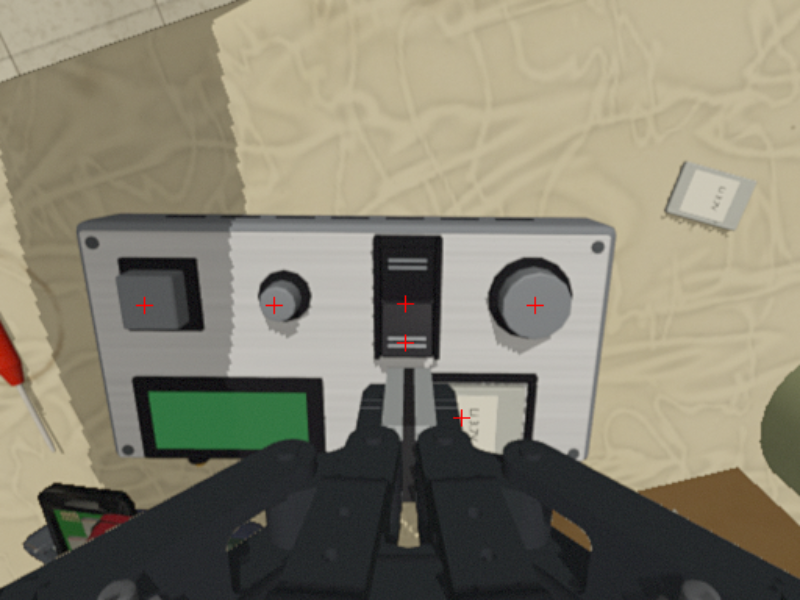

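The wrist view agrees with the fit: the rocker press mark lies on the raised half's stripes at (405,342), and the key marks are within about 2 mm of their caps.

Request:
carry_out(deltas=[0,0,0,0.1,0,0,0,0,0.2,0,0,0,0,0.29,0,0,0,0,0.29,0,0,0,0,0.29,0])

```text
t: 3.55
position: [493.8, -34.3, 76.9]
tcp_rot: [3.142, 0.0, 2.852]
ft_force: [0.1, -0.4, -0.2]
finger_gap: -0.004
grasp_force: 0.0
```

Request:
carry_out(deltas=[0,-0.012,-0.005,0.03,0,0,-0.012,-0.005,0.055,0,0,-0.012,-0.005,0.075,0,0,-0.012,-0.005,0.095,0,0,-0.012,-0.005,0.11,0,0,-0.012,-0.005,0.125,0,0,-0.012,-0.005,0.125,0])

```text
t: 4.42
position: [495.4, -35.4, 58.1]
tcp_rot: [3.141, 0.0, 2.852]
ft_force: [2.7, 0.2, 3.3]
finger_gap: 0.005
grasp_force: 1.5
```

Request:
carry_out(deltas=[0,0,0,0.007,0,0,0,0,0.013,0,0,0,0,0.013,0])

```text
t: 4.8
position: [495.5, -35.4, 57.7]
tcp_rot: [3.141, 0.0, 2.852]
ft_force: [-4.1, 0.5, 26.3]
finger_gap: -0.005
grasp_force: 13.0
```

Request:
carry_out(deltas=[0,0,0,-0.1,0,0,0,0,-0.25,0,0,0.03,-0.2,-0.3,0,0,0.07,-0.5,-0.3,0,0,0.112,-0.73,-0.3,0,0,0.112,-0.73,-0.25,0,0,0.112,-0.73,-0.18,0,0,0.112,-0.73,-0.11,0,0,0.112,-0.73,-0.11,0,0,0.112,-0.73,-0.11,0])

```text
t: 6.05
position: [448.0, -135.2, 72.5]
tcp_rot: [3.142, -0.0, 2.853]
ft_force: [0.5, -1.0, 0.3]
finger_gap: -0.002
grasp_force: 0.0
```

Run:
```python
from h import *
s=get_state();print(s['position'],s['tcp_rot'])
c=capture('wrist');p=c['pixels'].copy()
t=capture('side')['pixels'][130:270,205:345]
cv2.imwrite('pics/w2.png',np.hstack([cv2.resize(p,(450,338))[:, :],cv2.resize(t,(338,338),interpolation=cv2.INTER_CUBIC)]))
```

```text
[ 447.95520251 -135.18514905   72.49771474] [ 3.14156849e+00 -2.63232583e-04  2.85314537e+00]
```

View pics/w2.png

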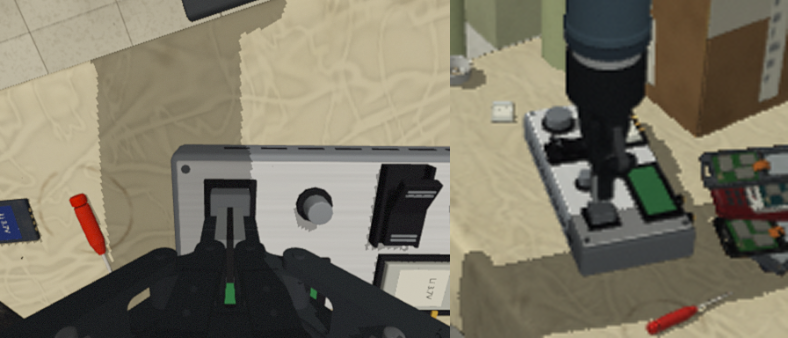

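The fingertips are centred on the square key at (230,200). In the side view the rocker's near half now stands up, so it is on.

Request:
carry_out(deltas=[0,0,0,0.04,0,0,0,0,0.07,0,0,0,0,0.09,0,0,0,0,0.105,0,0,0,0,0.115,0,0,0,0,0.123,0,0,0,0,0.123,0])

```text
t: 7.02
position: [447.8, -135.6, 55.0]
tcp_rot: [3.141, -0.0, 2.852]
ft_force: [-4.5, 1.1, 15.1]
finger_gap: -0.0
grasp_force: 7.8
```

Request:
carry_out(deltas=[0,0,0,0.005,0,0,0,0,-0.1,0,0,0,0,-0.25,0,0,0,0.1,-0.32,0,0,0,0.4,-0.32,0,0,0,0.7,-0.32,0,0,0,0.9,-0.32,0])

```text
t: 7.9
position: [487.0, -3.9, 102.5]
tcp_rot: [3.141, 0.001, 2.854]
ft_force: [0.6, -0.3, 0.2]
finger_gap: -0.002
grasp_force: 0.0
```

Request:
carry_out(deltas=[0,0,0.12,0,0,0,0,0.193,0,0,0,0,0.193,0.07,0,0,0,0.193,0.14,0,0,0,0.193,0.2,0,0,0,0.193,0.2,0,0,0,0.193,0.2,0])

```text
t: 8.78
position: [494.6, 21.3, 72.2]
tcp_rot: [-3.141, 0.0, 2.852]
ft_force: [0.0, -0.5, -0.2]
finger_gap: -0.001
grasp_force: 0.0
```

Run:
```python
from h import *
s=get_state();print(s['position'],s['tcp_rot'])
c=capture('wrist');p=c['pixels'].copy()
t=capture('side')['pixels'][130:270,205:345]
cv2.imwrite('pics/w3.png',np.hstack([cv2.resize(p,(450,338))[:, :],cv2.resize(t,(338,338),interpolation=cv2.INTER_CUBIC)]))
```

```text
[494.62922216  21.25210875  72.16063293] [-3.14148689e+00  5.49108692e-05  2.85188377e+00]
```

View pics/w3.png

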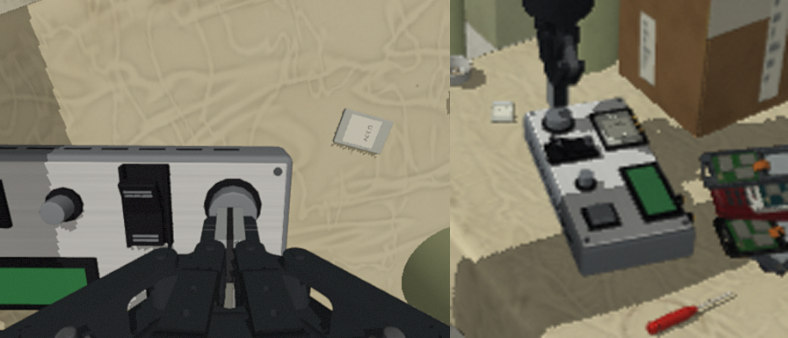

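The fingertips are over the large key at (232,205). In the side view the square key (603,215) is visibly lower and the rocker is on.

Request:
carry_out(deltas=[0,0,0,0.04,0,0,0,0,0.07,0,0,0,0,0.09,0,0,0,0,0.105,0,0,0,0,0.115,0,0,0,0,0.123,0,0,0,0,0.125,0,0,0,0,0.125,0])

```text
t: 9.88
position: [494.6, 21.6, 54.8]
tcp_rot: [3.141, -0.0, 2.852]
ft_force: [-6.5, 1.3, 22.6]
finger_gap: -0.002
grasp_force: 11.6
```

The key is at its stop, with 22 N on the tool. I retreat upward and check.

Request:
carry_out(deltas=[0,0,0,-0.08,0,0,0,0,-0.25,0,0,0,0,-0.5,0,0,0,0,-0.8,0,0,0,0,-0.8,0,0,0,0,-0.8,0,0,0,0,-0.8,0])

```text
t: 10.75
position: [493.7, 21.5, 172.2]
tcp_rot: [-3.14, -0.002, 2.852]
ft_force: [-0.7, 0.2, 0.2]
finger_gap: 0.0
grasp_force: 0.0
```

Run:
```python
from h import *
s=get_state();print(s['position'],s['ft_force'])
p=capture('wrist')['pixels'];t=capture('side')['pixels'][150:260,215:325]
cv2.imwrite('pics/w4.png',np.hstack([cv2.resize(p,(400,300)),cv2.resize(t,(300,300),interpolation=cv2.INTER_CUBIC)]))
```

```text
[493.65648721  21.4727756  172.24794713] [-0.72645349  0.16972429  0.24940921]
```

View pics/w4.png

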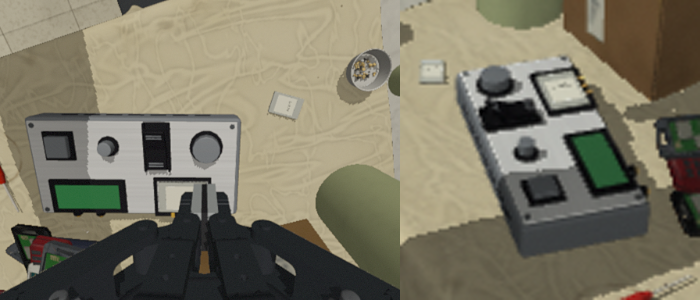

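The rocker is on (side view, 510,113), the square key is down (543,188), the large key is up again (495,80), the small key is up, and the battery is still in its cradle. The robot is clear of everything.

```bash
python3 -c "
from workcell import arm
print(arm.job_done())"
```

```text
the job is handed in; nothing more can be done
None
```

The job is handed in with the rocker on, the square key down, and the large round key pressed and back up; the small key was not pressed, the battery is still in its cradle, and no verdict came back.

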